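# Pass a finds dish through a spring-gated chute

### The job

Push the spring gate of the pass chute open by its long bar and hold it open with a fingertip while you slide the finds dish along the chute, past the gate, until it is fully home against the end stop; then let the gate close behind it. Only push it: do not pinch, lift or tip the dish, and leave the other things on the table alone.

Things in the scene. Friction and masses are not known exactly. Their poses are not given: they have to be found in the camera images.
- chute: Fixed chute on a plywood plinth, 285 x 112 mm. Origin: on the table under the gate blade, mid-width. x is the way the dish travels, y points left of that (gate hinge side), z up. Channel floor at z = 50 mm; channel 100 mm wide (y = -50 to +50) between side walls with tops at z = 70. Open at the entry, x = -175; end stop face at x = +105. Left wall has a 24 mm gap at x = 0 for the blade.
- gate (a joint): Gate angle, rad: 0 shut, grows as its bar is pushed toward chute +y, stop at 0.6. Hinge line along chute x at y = +60, z = 8 mm. Its blade, 5 mm thick at x = 0, shut blocks the channel from y = +34 mm to the left wall, from 3 mm above the floor; it is clear of the channel from 0.33 rad on. The dish cannot push it open. A spring shuts it when let go; 2 to 4 N at the bar hold it open.
- gate_bar (a point): Point on the axis of the gate's push bar at chute x = 0; moves with it. Steel bar 8 mm thick along chute x from -200 to +55 mm. Axis in the chute frame: shut y = +10, z = 83 mm (above the dish); y = +37, z = 93 at 0.33 rad; y = +47, z = 97 at 0.44 rad. Fingers that stand in the channel behind the dish can lean sideways on the bar all the way while they push the dish.
- finds_dish: White rectangular dish with small finds in it, standing in the channel on the entry side of the gate, 80 mm along the chute, 94 mm across it, 19 mm high with a flared rim, about 80 g. Origin: centre of its underside; x along the chute's x at the start, z up. Fully home, its origin is at chute x = +65 mm and its trailing rim at x = +25 mm, past the blade.
- spare_dish: A like white dish on the table on the right-hand side of the chute, not part of the job. Origin: centre of its underside.
- brush: Wooden brush, 168 mm long, on the table along the right-hand side of the chute; leave alone.
- sherd_b: Pottery sherd 51 x 116 x 18 mm beyond the entry end of the chute, to the left; leave alone.
- stone: Round stone 55 x 57 x 42 mm at the back beyond the chute; leave alone.

How it is judged:
On the way, in this order (a step that is already met when the one before it is completed fails the run):
1. the gate is held open while the dish is still on the entry side (value of joint gate above 0.3 rad and x of finds_dish in the frame of chute below -0.03 m), for 0.2 s.
2. the dish passes the open gate (value of joint gate above 0.25 rad and x of finds_dish in the frame of chute above 0 m), for 0.1 s.
At the end, for the whole second after the job is handed in: The dish lies flat on the channel floor between the walls, at rest, within 7 mm of the end stop, and the gate has closed behind it (under 0.05 rad) (x of finds_dish in the frame of chute between 0.058 and 0.072 m and y of finds_dish in the frame of chute between -0.01 and 0.01 m and z of finds_dish in the frame of chute below 0.056 m and angle between finds_dish's own z axis and vertical below 0.06 rad and angle between the x axis of finds_dish and the x axis of chute, either way round below 0.15 rad and linear speed of finds_dish below 0.02 m/s and value of joint gate below 0.05 rad); the robot touches nothing.
It fails at once if the dish is lifted off the channel floor (more than 10 mm) (z of finds_dish in the frame of chute above 0.06 m).
It fails at once if the dish is tipped (angle between finds_dish's own z axis and vertical above 0.2 rad).
It fails at once if another thing on the table is moved (more than 15 mm) (distance of any of spare_dish, brush, sherd_b, stone from where it was at the start of the episode above 0.015 m).
It also fails if it takes over 42 s, if anything falls off the work surface, if the arm or the gripper's body presses on something with over 40 N, if the wrist force passes 120 N, or if a joint passes its speed limit or range.

### The arm

A 7-joint arm with a two-finger parallel gripper is mounted at the origin on the work surface; the furniture and walls round the work are solid. World frame = base frame: x ahead of the robot, y to its left, z up, the work surface at z = 0. Lengths are in m, angles in rad, forces in N, time in s.
With the tool pointing down it reaches from about 0.425 to 0.875 m from the base axis. Payload 8.4 kg.
Tool frame: the origin (TCP) lies midway between the tips of the shut fingers; the grasp point (between the pads) lies 19 mm behind it; z points along the fingers, y is the line along which they close (so a half turn about z gives the same grasp; the last joint's range is limited). The gripper opens to 85 mm and grips with 20 to 120 N. Pads are 22 mm wide; open, the fingers measure 114 mm over their backs; the gripper's body (76 mm by 85 mm) begins 54 mm behind the grasp point. The pads swing forward as they close: fully open they stand 13 mm farther back than shut.
Start: joints at [1.204, 0.333, 0.04, 1.465, -0.013, 1.343, -0.059], TCP at [0.172, -0.627, 0.231] pointing down, gripper open.
Joint ranges: [-2.58, 2.58], [-0.38, 2.09], [-1.3, 1.39], [0.25, 2.4], [-1.5, 4.64], [0.08, 2.09], [-2.65, 2.65]. Speed limits (rad/s): [2.22, 2.22, 2.79, 2.79, 3.14, 3.14, 3.14].

### API

Orientations are given as a rotation vector (axis times angle).
In Python, from station import sense, snapshot, calibration, close_job gives the robot as it stands. The module is installed in compiled form; this text tells all that it offers.
- The arm moves only by the tool apply_moves, never from a script. Its argument "commands" is a list of rows, each an object with "linear": the shift along the world's x, y, z in units of 0.25 m (1.0 is 0.25 m), a list of three; "yaw": the turn about the world's z in units of 0.08 rad (1.0 is 0.08 rad); "claw": the finger opening in mm, from 0 to 85.4. In form: [{"linear": [dx, dy, dz], "yaw": yaw, "claw": claw}, ...]. A call has 1 to 20 rows; each row shifts and turns the commanded pose from where the row before left it; what a row does not reach is not made up. A row lasts 1/8 s, in which the tool goes at most 62.5 mm and 10.7 degrees, less where a joint would pass 70% of its speed; a pose out of reach is approached as far as the arm can. A call with a number of a shift or a turn outside -1 to 1 is refused whole. A call with a gripper value outside its range is refused whole. The fingers move at their own pace and stop on an object; the grip force is fixed at half the most. Time passes only in rows, so rows that do not move let the fingers close. It gives the time, the measured TCP pose, the force, the opening and the grip force at its end, in the units of the state.
- sense(): the state, without advancing time (a new reading comes with each control period).
- snapshot(name): name is "scene" or "top"; returns (picture, depth): 420x560x3 uint8, red, green, blue; 420x560 float32, m along the optical axis (not along the pixel's ray), 0 where there is no reading.
- calibration(name): a dict with "K" (3x3 intrinsics, pixels), "view" (4x4, takes a point from world to camera coordinates). Camera axes: x right, y up, looking along -z (the intrinsics and any distortion apply to the point x, -y, -z); pixel columns grow to the right and rows downward; lengths in m; the calibration is good to about 2 mm. A picture is of the moment at which its call begins. calibration takes no time and is no camera call.
- close_job(): hands the job in; it is judged then, once.
The state is a dict: "clock": time; "q": joint angles; "qd": joint speeds; "tau": joint torques, N m; "tool_pos": TCP position; "tool_rot": TCP orientation; "ft_force": force on the tool from outside, world axes, zero at the start; "torque": the same for the moment, N m; "width": finger opening in m; "finger_force": force on a finger pad.
Only numpy, scipy, OpenCV 4.12 (cv2) and the standard library are available. Lean on these libraries where they do the work, as an engineer would, in place of code of your own. Each camera call takes 0.05 s, during which the arm holds its last target. There are 200 camera calls.

## Working session

There is one attempt and no reset: what is moved stays moved. The work goes in short steps, Python scripts to look and compute and a tool call to move; the robot and the scene stay as the last step left them, time stands still between calls to the robot, and variables do not carry over. Pictures are saved under pics/ and viewed, at most 10 in all, crops included, and the job is handed in when it is done.

Besides the shell and the picture viewer there is one more tool, called after ">>>" as a command line: name --argument value ..., lists and objects as JSON in quotes. apply_moves: Moves the arm, as the interface text tells. Shifts and turns lie within -1 to 1; 1 stands for 0.25 m of shift or 0.08 rad of turn. Its arguments: {"type":"object","properties":{"commands":{"type":"array","items":{"type":"object","properties":{"linear":{"type":"array","items":{"type":"number"}},"yaw":{"type":"number"},"claw":{"type":"number"}}}}},"required":["commands"]}

```bash
mkdir -p pics; cat > h.py <<'E'
import numpy as np, cv2
from station import sense, snapshot, calibration
def pts(name, depth):
    c=calibration(name);K=np.array(c["K"]);V=np.array(c["view"])
    v,u=np.mgrid[:depth.shape[0],:depth.shape[1]]
    x=(u-K[0,2])/K[0,0]*depth;y=(v-K[1,2])/K[1,1]*depth
    P=np.stack([x,-y,-depth,np.ones_like(depth)],-1)
    return (P@np.linalg.inv(V).T)[...,:3]
def ray(name,u,v,z):
    c=calibration(name);K=np.array(c["K"]);M=np.linalg.inv(np.array(c["view"]))
    d=M[:3,:3]@np.array([(u-K[0,2])/K[0,0],-(v-K[1,2])/K[1,1],-1]);o=M[:3,3]
    return o+d*(z-o[2])/d[2]
E
python3 - <<'E'
from h import *
for n in("scene","top"):
    p,d=snapshot(n);np.savez(f"{n}0.npz",p=p,d=d);cv2.imwrite(f"pics/{n}0.png",p[...,::-1])
    c=calibration(n);print(n,c.keys(),np.round(c["K"],1).tolist(),np.round(c["view"],3).tolist())
s=sense();print(s["clock"],s["tool_pos"],s["tool_rot"],s["width"],s["ft_force"])
E
```

```text
scene dict_keys(['K', 'view']) [[485.6, 0.0, 275.2], [0.0, 485.6, 199.8], [0.0, 0.0, 1.0]] [[-0.604, -0.797, 0.0, 0.507], [0.379, -0.288, 0.879, -0.193], [-0.701, 0.532, 0.476, -0.985], [0.0, 0.0, 0.0, 1.0]]
top dict_keys(['K', 'view']) [[499.5, 0.0, 278.7], [0.0, 499.5, 209.7], [0.0, 0.0, 1.0]] [[-0.026, -0.999, -0.027, 0.255], [0.985, -0.03, 0.171, -0.494], [-0.171, -0.022, 0.985, -1.234], [0.0, 0.0, 0.0, 1.0]]
0.1 [ 0.17188575 -0.62643787  0.23051374] [-3.11206111e+00 -4.19202990e-01  3.90300739e-04] 0.08546644533512784 [ 0.46456988 -0.31161466 -1.38501208]
```

View pics/top0.png

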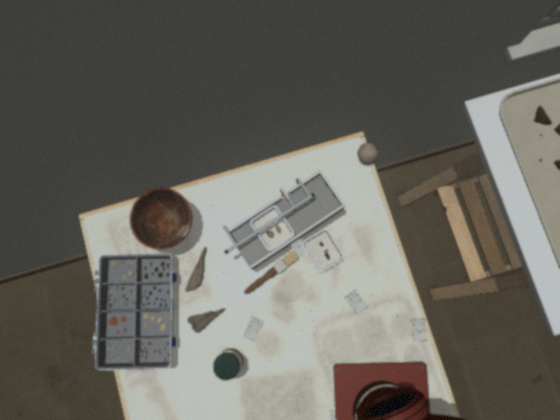

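View pics/scene0.png

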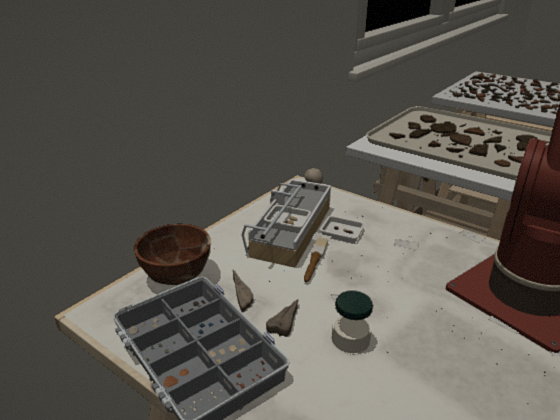

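The top view shows the chute running from its entry at about (235,250) to the end stop at about (335,195), with the dish at (270,232), the bar over it, the spare dish at (322,252), the brush at (275,270) and the stone at (367,153). The scene view shows the chute at about (290,220), and the arm isn't in the way. Next I'll measure the chute from depth and a crop.

```bash
python3 - <<'E'
from h import *
z=np.load("top0.npz");p,d=z["p"],z["d"];P=pts("top",d)
roi=np.zeros(d.shape,bool);roi[160:285,210:355]=1
Z=P[...,2];ok=roi&(d>0)
print("table z",np.median(Z[260:280,330:350]))
h,e=np.histogram(Z[ok],bins=np.arange(-.01,.14,.005));print([(round(a,3),int(n)) for a,n in zip(e,h)])
m=(ok&(Z>.035)).astype(np.uint8)
n,l,st,_=cv2.connectedComponentsWithStats(m);k=1+np.argmax(st[1:,4]);m=l==k
for lo,hi in((.035,.08),(.04,.057),(.062,.076)):
    q=P[m&(Z>lo)&(Z<hi)][:,:2].astype(np.float32)
    r=cv2.minAreaRect(q*1000);print(lo,hi,len(q),r,np.median(Z[m&(Z>lo)&(Z<hi)]))
# bar
q=P[m&(Z>.078)&(Z<.092)];print("bar",len(q),np.median(q,0))
if len(q)>5: print(cv2.fitLine((q[:,:2]*1000).astype(np.float32),cv2.DIST_HUBER,0,.01,.01).ravel())
c=cv2.resize(p[160:285,210:355],None,fx=5.5,fy=4.8*5.5/4.8,interpolation=cv2.INTER_CUBIC)[:600]
c=cv2.resize(p[165:273,212:356],None,fx=5.5,fy=5.5,interpolation=cv2.INTER_CUBIC)
cv2.imwrite("pics/crop0.png",np.clip(c[...,::-1]*1.3,0,255).astype(np.uint8))
s=np.load("scene0.npz");c=cv2.resize(s["p"][170:265,230:370],None,fx=5.5,fy=5.5,interpolation=cv2.INTER_CUBIC)
cv2.imwrite("pics/crops0.png",np.clip(c[...,::-1]*1.3,0,255).astype(np.uint8))
E
```

```text
table z 0.0014998322159430755
[(np.float64(-0.01), 153), (np.float64(-0.005), 3638), (np.float64(0.0), 6808), (np.float64(0.005), 1019), (np.float64(0.01), 163), (np.float64(0.015), 445), (np.float64(0.02), 206), (np.float64(0.025), 29), (np.float64(0.03), 37), (np.float64(0.035), 32), (np.float64(0.04), 57), (np.float64(0.045), 1251), (np.float64(0.05), 2053), (np.float64(0.055), 338), (np.float64(0.06), 167), (np.float64(0.065), 459), (np.float64(0.07), 381), (np.float64(0.075), 30), (np.float64(0.08), 137), (np.float64(0.085), 311), (np.float64(0.09), 53), (np.float64(0.095), 0), (np.float64(0.1), 0), (np.float64(0.105), 0), (np.float64(0.11), 0), (np.float64(0.115), 0), (np.float64(0.12), 0), (np.float64(0.125), 0), (np.float64(0.13), 0), (np.float64(0.135), 0)]
0.035 0.08 4737 ((482.42938232421875, 228.4385986328125), (129.16758728027344, 286.462646484375), 32.065696716308594) 0.051982728247147
0.04 0.057 3563 ((479.3219299316406, 229.11505126953125), (123.5904769897461, 281.913818359375), 31.93756103515625) 0.05096008269302188
0.062 0.076 972 ((482.14849853515625, 228.03936767578125), (127.53359985351562, 285.9842529296875), 31.834415435791016) 0.06938228516864309
bar 497 [0.47157917 0.24742882 0.08643027]
[  0.53775877  -0.84309876 462.60223    266.7749    ]
```

View pics/crop0.png

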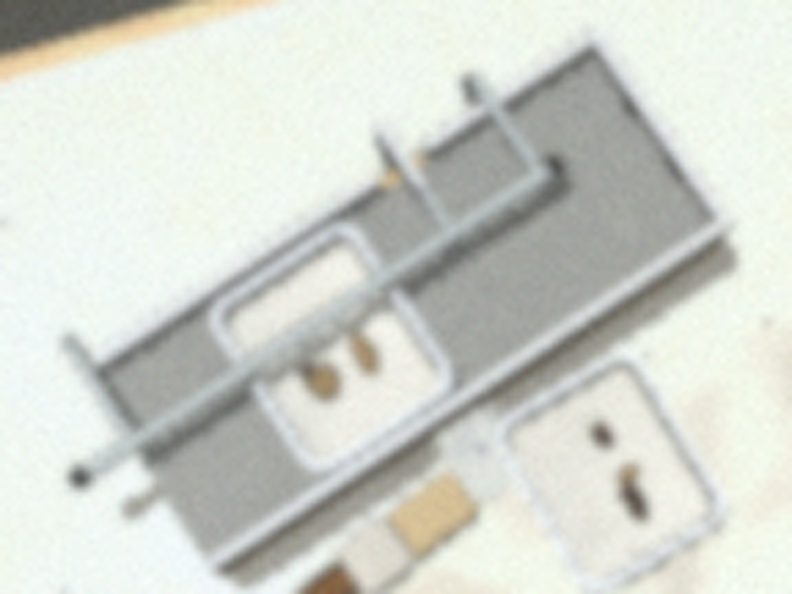

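View pics/crops0.png

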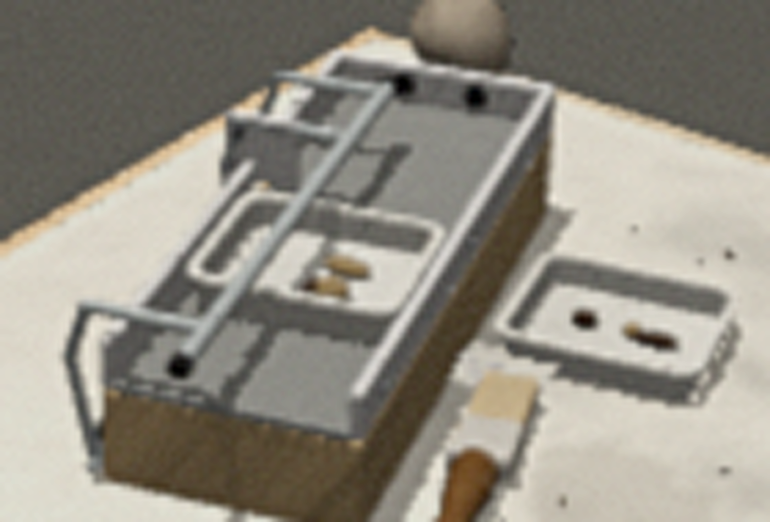

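The crops show the bar running from its entry end at crop (80,477) to its far end at (555,168). The dish's rim corners are near (215,300), (345,230), (450,380) and (315,468), and the right wall's outer edge runs (220,565)–(728,228). I'll work out the chute frame and dish pose from these by casting rays, with a second check in the scene view.

```bash
python3 - <<'E'
from h import *
from scipy.spatial.transform import Rotation as R
def T(x,y,z): return ray("top",212+x/5.5-.4,165+y/5.5-.4,z)[:2]*1000
def S(x,y,z): return ray("scene",230+x/5.5-.4,170+y/5.5-.4,z)[:2]*1000
z=np.load("top0.npz");P=pts("top",z["d"])
# entry/far bar ends
for f,a,b in((T,(80,477),(557,163)),(S,(180,366),(403,85))):
    A,B=f(*a,.083),f(*b,.083);L=np.linalg.norm(B-A);ux=(B-A)/L;print("bar",A,B,L,np.degrees(np.arctan2(ux[1],ux[0])))
    uy=np.array([-ux[1],ux[0]]);print(" origin(bar)",A+ux*200*L/255-uy*10)
# right wall outer top edge (y=-56,z=70): entry x=-175 .. x=+110
A,B=T(220,568,.07),T(728,228,.07);ux=(B-A)/np.linalg.norm(B-A);uy=np.array([-ux[1],ux[0]])
print("wall",A,B,np.linalg.norm(B-A),np.degrees(np.arctan2(ux[1],ux[0])));print(" origin(wall)",A+ux*175+uy*56, B-ux*110+uy*56)
C=T(596,43,.07);print(" far left",C,np.linalg.norm(C-B), C-ux*110-uy*56)
A,B=S(362,396,.07),S(552,90,.07);print("S wall",A,B,np.linalg.norm(B-A),np.degrees(np.arctan2(*(B-A)[::-1])))
D=[T(212,300,.069),T(345,226,.069),T(452,385,.069),T(317,470,.069)];print("dish",np.mean(D,0),[np.linalg.norm(D[i]-D[i-1]) for i in range(4)])
D2=[S(185,270,.069),S(265,190,.069),S(443,233,.069),S(390,312,.069)];print("dish S",np.mean(D2,0))
print("blade arm meets bar",T(447,232,.083),"entry arm",T(148,438,.083))
s=sense();r=R.from_rotvec(s["tool_rot"]).as_matrix();print("tool y ang",np.degrees(np.arctan2(r[1,1],r[0,1])),r[:,2],s["tool_pos"])
E
```

```text
bar [394.92143949 372.09114973] [531.37178087 153.85094758] 257.3858611037322 -57.9851377008069
 origin(bar) [493.46220899 195.62097146]
bar [395.6858795  370.84581594] [527.91973174 147.97085539] 259.1506120330243 -59.31893740122707
 origin(bar) [490.79849509 190.9393384 ]
wall [353.47832932 311.11247069] [501.34433154  76.53854098] 277.28916876103574 -57.77431229173286
 origin(wall) [494.17149317 192.93280388] [490.05964922 199.45581375]
 far left [589.98778517 133.11619847] 105.16032140329293 [483.95623537 196.30884397]
S wall [352.43631048 315.68135549] [500.99074684  78.37208323] 279.9716258198218 -57.95363646773977
dish [453.17604892 258.79833644] [np.float64(91.56543648831786), np.float64(69.61886384570322), np.float64(88.10433983966162), np.float64(72.17307659872559)]
dish S [451.10050085 257.75608131]
blade arm meets bar [501.1077101 204.71296  ] entry arm [411.53508568 341.40832114]
tool y ang -74.65656801297622 [-4.36535097e-04  1.37862287e-03 -9.99998954e-01] [ 0.17188575 -0.62643787  0.23051374]
```

>>> apply_moves --commands '[{"linear": [0.131,0.107,0],"yaw": 1,"claw": 0},{"linear": [0.131,0.107,0],"yaw": 1,"claw": 0},{"linear": [0.131,0.107,0],"yaw": 1,"claw": 0},{"linear": [0.131,0.107,0],"yaw": 1,"claw": 0},{"linear": [0.131,0.107,0],"yaw": 1,"claw": 0},{"linear": [0.131,0.107,0],"yaw": 1,"claw": 0},{"linear": [0.131,0.107,0],"yaw": 1,"claw": 0},{"linear": [0.131,0.107,0],"yaw": 1,"claw": 0},{"linear": [0.131,0.107,0],"yaw": 1,"claw": 0},{"linear": [0.131,0.107,0],"yaw": 1,"claw": 0},{"linear": [0.04,0.18,0],"yaw": 1,"claw": 0},{"linear": [0.04,0.18,0],"yaw": 1,"claw": 0},{"linear": [0.04,0.18,0],"yaw": 1,"claw": 0},{"linear": [0.04,0.18,0],"yaw": 1,"claw": 0},{"linear": [0.04,0.18,0],"yaw": 1,"claw": 0},{"linear": [0.04,0.18,0],"yaw": 1,"claw": 0},{"linear": [0.04,0.18,0],"yaw": 1,"claw": 0},{"linear": [0.04,0.18,0],"yaw": 1,"claw": 0}]'

```text
clock: 2.35
tool_pos: [0.5794, 0.002, 0.2311]
tool_rot: [-2.061, -2.371, 0.001]
ft_force: [0.5, -0.3, -0.4]
width: -0.0004
finger_force: 0.0
```

>>> apply_moves --commands '[{"linear": [-0.086,0.153,0],"yaw": 0.66,"claw": 0},{"linear": [-0.086,0.153,0],"yaw": 0.66,"claw": 0},{"linear": [-0.086,0.153,0],"yaw": 0.66,"claw": 0},{"linear": [-0.086,0.153,0],"yaw": 0.66,"claw": 0},{"linear": [-0.086,0.153,0],"yaw": 0.66,"claw": 0},{"linear": [-0.086,0.153,0],"yaw": 0.66,"claw": 0},{"linear": [-0.086,0.153,0],"yaw": 0.66,"claw": 0},{"linear": [-0.086,0.153,0],"yaw": 0.66,"claw": 0},{"linear": [0,0,0],"yaw": 0,"claw": 0}]'

```text
clock: 3.48
tool_pos: [0.4046, 0.3103, 0.2316]
tool_rot: [-1.511, -2.753, -0.001]
ft_force: [0.7, 0.1, 0.2]
width: 0.0
finger_force: 0.0
```

>>> apply_moves --commands '[{"linear": [-0.01,-0.007,-0.15],"yaw": 0,"claw": 0},{"linear": [0,0,-0.15],"yaw": 0,"claw": 0},{"linear": [0,0,-0.16],"yaw": 0,"claw": 0},{"linear": [0,0,0],"yaw": 0,"claw": 0}]'

```text
clock: 3.98
tool_pos: [0.4035, 0.3032, 0.114]
tool_rot: [-1.521, -2.745, 0.007]
ft_force: [0.3, 0.4, -0.3]
width: 0.0001
finger_force: 0.0
```

```bash
cat >> h.py <<'E'
from scipy.spatial.transform import Rotation as R
O=np.array([492,195.]);a=np.radians(-57.9);UX=np.array([np.cos(a),np.sin(a)]);UY=np.array([-UX[1],UX[0]])
def st():
    s=sense();p=s["tool_pos"]*1000 if not isinstance(s["tool_pos"],list) else np.array(s["tool_pos"])*1000
    r=R.from_rotvec(s["tool_rot"]).as_matrix();d=p[:2]-O
    f=np.array(s["ft_force"]);print("t",s["clock"],"chute xyz",np.round([d@UX,d@UY,p[2]],1),"yaw err deg",round((np.degrees(np.arctan2(r[1,1],r[0,1]))-32.1+90)%180-90,2),"F chute",np.round([f[:2]@UX,f[:2]@UY,f[2]],1),"w",s["width"])
def look(tag):
    a=[]
    for n,(u,v,w,h) in dict(top=(205,155,150,120),scene=(230,160,150,120)).items():
        p,d=snapshot(n);np.savez(f"{n}_{tag}.npz",p=p,d=d)
        a.append(cv2.resize(p[v:v+h,u:u+w],None,fx=2.6,fy=2.6*1,interpolation=cv2.INTER_CUBIC))
    cv2.imwrite(f"pics/{tag}.png",np.hstack(a)[...,::-1])
E
python3 -c "
from h import *
look('hover');st()"
```

```text
t 4.075 chute xyz [-139.3  -15.   117.3] yaw err deg -0.06 F chute [0.2 0.7 0.6] w -0.0004520632637029929
```

View pics/hover.png

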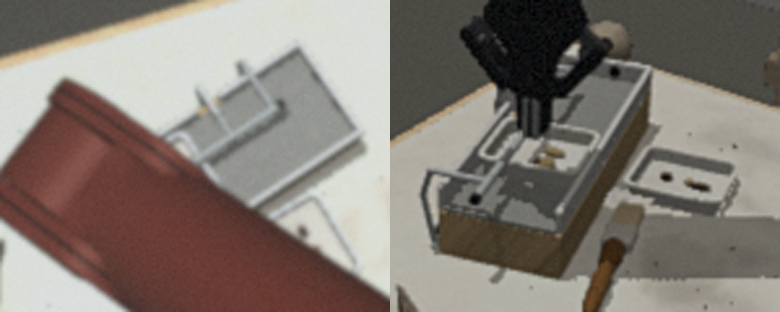

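In the hover view, the closed fingertips (crop 535,135 of the scene half) are right of the bar and behind the dish. The linkage flares out above the fingers, so I'll measure that profile from depth.

```bash
python3 - <<'E'
from h import *
d=np.load("scene_hover.npz")["d"];P=pts("scene",d)*1000
s=sense();p=np.array(s["tool_pos"])*1000
rel=P[...,:2]-p[:2];X=rel@UX;Y=rel@UY;Z=P[...,2]-p[2]
for h in range(-6,100,8):
    m=(d>0)&(abs(Z-h)<4)&(abs(X)<40)&(abs(Y)<75)
    if m.sum(): print(h,m.sum(),"y",np.round(np.percentile(Y[m],[2,98])),"x",np.round(np.percentile(X[m],[2,98])))
st()
E
```

```text
2 15 y [-12.   4.] x [-12.  -1.]
10 42 y [-16.   9.] x [-12.   4.]
18 46 y [-16.   9.] x [-13.   4.]
26 45 y [-16.   9.] x [-14.   5.]
34 42 y [-16.  10.] x [-13.   0.]
42 64 y [-29.  25.] x [-15.  -4.]
50 101 y [-34.  30.] x [-16.   9.]
58 144 y [-40.  36.] x [-14.  11.]
66 126 y [-47.  42.] x [-18.  11.]
74 135 y [-53.  50.] x [-19.   9.]
82 159 y [-61.  54.] x [-19.  -2.]
90 212 y [-63.  55.] x [-20.  10.]
98 170 y [-56.  48.] x [-22.   3.]
t 4.075 chute xyz [-139.3  -15.   117.3] yaw err deg -0.06 F chute [0.2 0.7 0.6] w -0.0004520632637029929
```

>>> apply_moves --commands '[{"linear": [0,0,-0.08],"yaw": 0,"claw": 0},{"linear": [0,0,-0.08],"yaw": 0,"claw": 0},{"linear": [0,0,-0.06],"yaw": 0,"claw": 0},{"linear": [0,0,0],"yaw": 0,"claw": 0},{"linear": [0,0,0],"yaw": 0,"claw": 0}]'

```text
clock: 4.7
tool_pos: [0.405, 0.3053, 0.0616]
tool_rot: [-1.521, -2.748, -0.0]
ft_force: [0.0, -0.1, 0.3]
width: 0.0
finger_force: 0.0
```

>>> apply_moves --commands '[{"linear": [0.017,0.011,0],"yaw": 0,"claw": 0},{"linear": [0.017,0.011,0],"yaw": 0,"claw": 0},{"linear": [0.017,0.01,0],"yaw": 0,"claw": 0},{"linear": [0,0,0],"yaw": 0,"claw": 10},{"linear": [0,0,0],"yaw": 0,"claw": 20},{"linear": [0,0,0],"yaw": 0,"claw": 20}]'

```text
clock: 5.45
tool_pos: [0.4176, 0.3129, 0.0613]
tool_rot: [-1.522, -2.748, 0.0]
ft_force: [-2.5, -1.3, 3.0]
width: 0.02
finger_force: 1.7
```

```bash
python3 -c "
from h import *
st();look('bar1');st()"
```

```text
t 5.45 chute xyz [-139.4   -0.4   61.3] yaw err deg -0.04 F chute [-0.3 -2.8  3. ] w 0.020044476725128373
t 5.55 chute xyz [-139.5   -0.3   61.3] yaw err deg -0.05 F chute [ 0.7 -4.   2.4] w 0.02008451240549891
```

View pics/bar1.png

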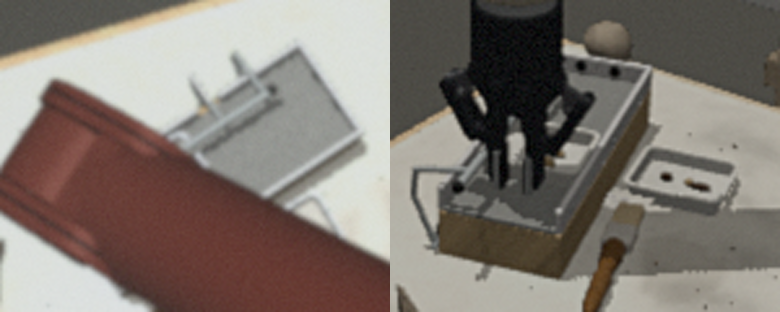

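The bar is displaced to the left by the left finger at scene-half (497,170), with the fingers in the channel and a side force of about 3 N. I'll open further.

>>> apply_moves --commands '[{"linear": [0,0,0],"yaw": 0,"claw": 28},{"linear": [0,0,0],"yaw": 0,"claw": 36},{"linear": [0,0,0],"yaw": 0,"claw": 44},{"linear": [0,0,0],"yaw": 0,"claw": 52},{"linear": [0,0,0],"yaw": 0,"claw": 52},{"linear": [0,0,0],"yaw": 0,"claw": 52}]'

```text
clock: 6.3
tool_pos: [0.4177, 0.3129, 0.0612]
tool_rot: [-1.522, -2.748, 0.0]
ft_force: [-1.4, -1.1, 0.9]
width: 0.0521
finger_force: 1.3
```

```bash
python3 - <<'E'
from h import *
look('bar2');st()
s=sense();p=np.array(s["tool_pos"])*1000
d=np.load("scene_bar2.npz")["d"];P=pts("scene",d)*1000
rel=P[...,:2]-p[:2];X=rel@UX;Y=rel@UY;Z=P[...,2]-p[2]
for h in range(-5,66,5):
    m=(d>0)&(abs(Z-h)<2.5)&(abs(X)<22)&(abs(Y)<75)
    if m.sum(): print(h,m.sum(),"y",np.round(np.percentile(Y[m],[2,98])))
# bar far part seen in top: points z>.078 at chute x 5..50
d=np.load("top_bar2.npz")["d"];P=pts("top",d)*1000;rel=P[...,:2]-O;X=rel@UX;Y=rel@UY
m=(d>0)&(X>8)&(X<40)&(abs(Y)<62)&(P[...,2]>80)
print("bar",m.sum(),np.median(Y[m]),np.median(P[...,2][m]))
E
```

```text
t 6.4 chute xyz [-139.4   -0.3   61.2] yaw err deg -0.05 F chute [ 0.1 -1.7 -0.1] w 0.05195862854439499
-5 24 y [-55.  53.]
0 29 y [-56.  53.]
5 35 y [-55.  53.]
10 77 y [-55.  55.]
15 33 y [-41.  37.]
20 33 y [-41.  38.]
25 35 y [-41.  36.]
30 37 y [-41.  37.]
35 37 y [-41.  42.]
40 52 y [-39.  44.]
45 29 y [-43.  45.]
50 45 y [-55.  54.]
55 77 y [-59.  52.]
60 100 y [-59.  55.]
65 57 y [-61.  57.]
bar 43 41.842620442841984 99.9438342013157
```

View pics/bar2.png

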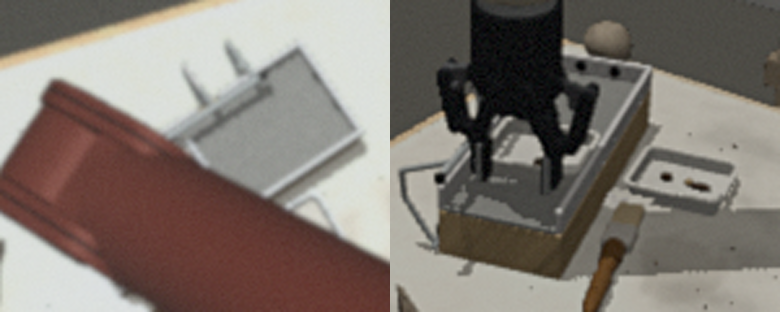

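The gate is open: the bar axis is at about y=42, z=96, or roughly 0.4 rad, and the dish hasn't been touched. I'll lower slightly and start pushing.

>>> apply_moves --commands '[{"linear": [0,0,-0.014],"yaw": 0,"claw": 52},{"linear": [0,0,-0.012],"yaw": 0,"claw": 52},{"linear": [0.017,-0.027,0],"yaw": 0,"claw": 52},{"linear": [0.017,-0.027,0],"yaw": 0,"claw": 52},{"linear": [0.017,-0.027,0],"yaw": 0,"claw": 52},{"linear": [0.017,-0.027,0],"yaw": 0,"claw": 52},{"linear": [0.017,-0.027,0],"yaw": 0,"claw": 52},{"linear": [0,0,0],"yaw": 0,"claw": 52}]'

```text
clock: 7.4
tool_pos: [0.4395, 0.2804, 0.0556]
tool_rot: [1.521, 2.748, 0.004]
ft_force: [-3.7, -0.1, 8.1]
width: 0.0519
finger_force: 4.8
```

```bash
python3 - <<'E'
from h import *
st();look('push1')
d=np.load("top_push1.npz")["d"];P=pts("top",d)*1000;rel=P[...,:2]-O;X=rel@UX;Y=rel@UY
m=(d>0)&(X>8)&(X<40)&(abs(Y)<62)&(P[...,2]>80)
print("bar",m.sum(),np.median(Y[m]),np.median(P[...,2][m]))
E
```

```text
t 7.4 chute xyz [-100.2    0.9   55.6] yaw err deg -0.01 F chute [-1.9 -3.1  8.1] w 0.051872845883850625
bar 43 47.798814993772666 100.15650422309452
```

View pics/push1.png

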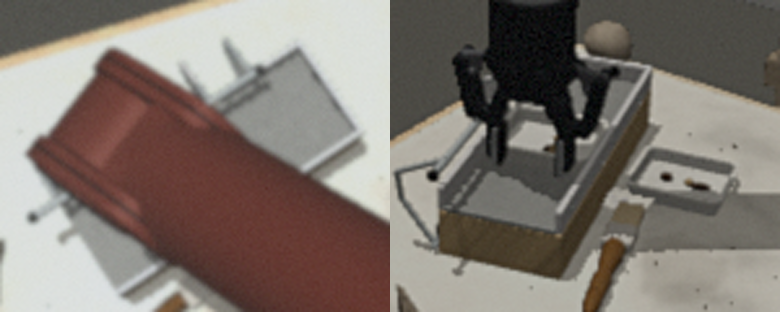

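The dish is moving ahead of the fingers (scene-half 520–600,135) and the gate stays open, but lowering has the bar pressing up on the linkage at 8 N. I'll raise 3 mm and check the dish numerically.

>>> apply_moves --commands '[{"linear": [0,0,0.012],"yaw": 0,"claw": 52},{"linear": [0,0,0],"yaw": 0,"claw": 52}]'

```text
clock: 7.75
tool_pos: [0.4389, 0.2793, 0.0578]
tool_rot: [-1.522, -2.748, -0.0]
ft_force: [-3.0, -0.3, 2.7]
width: 0.0521
finger_force: 1.9
```

```bash
cat >> h.py <<'E'
def meas(tag):
    st();look(tag)
    d=np.load(f"top_{tag}.npz")["d"];P=pts("top",d)*1000;rel=P[...,:2]-O;X=rel@UX;Y=rel@UY;Z=P[...,2]
    m=(d>0)&(X>8)&(X<40)&(abs(Y)<62)&(Z>80);print("bar",m.sum(),np.median(Y[m]),np.median(Z[m]))
    for n in("top","scene"):
        q=np.load(f"{n}_{tag}.npz");d=q["d"];g=q["p"];P=pts(n,d)*1000;rel=P[...,:2]-O;X=rel@UX;Y=rel@UY;Z=P[...,2]
        w=(d>0)&(abs(Y)<46)&(X>-170)&(X<102)&(Z>48)&(Z<76)&((g.min(-1)>(150 if n=="top" else 120)))
        if w.sum()>5: print(n,"white",w.sum(),"x",np.round(np.percentile(X[w],[1,50,99]),1),"y",np.round(np.percentile(Y[w],[1,99]),1),"z",np.round(np.percentile(Z[w],[5,95]),1))
E
python3 -c "
from h import *
meas('push2')"
```

```text
t 7.75 chute xyz [-99.6  -0.1  57.8] yaw err deg -0.04 F chute [-1.3 -2.7  2.7] w 0.0521393963783507
bar 39 42.07211479236833 100.00407779294385
top white 96 x [-169.9 -158.4   87.4] y [-45.9  18. ] z [48.9 54.9]
scene white 199 x [-120.7  -29.1   93.8] y [-44.7  44.8] z [50.3 69.5]
```

>>> apply_moves --commands '[{"linear": [0.017,-0.027,0],"yaw": 0,"claw": 52},{"linear": [0.017,-0.027,0],"yaw": 0,"claw": 52},{"linear": [0.017,-0.027,0],"yaw": 0,"claw": 52},{"linear": [0.017,-0.027,0],"yaw": 0,"claw": 52},{"linear": [0.017,-0.027,0],"yaw": 0,"claw": 52},{"linear": [0,0,0],"yaw": 0,"claw": 52}]'

```text
clock: 8.6
tool_pos: [0.461, 0.244, 0.0577]
tool_rot: [1.524, 2.746, -0.001]
ft_force: [-0.4, -2.9, 0.9]
width: 0.0521
finger_force: 1.7
```

```bash
python3 -c "
from h import *
meas('push3')"
```

```text
t 8.6 chute xyz [-57.9  -0.2  57.7] yaw err deg -0.16 F chute [ 2.2 -1.9  0.9] w 0.052114781293676166
bar 0 nan nan
top white 102 x [-169.4 -151.5  -90.7] y [-45.7  24.3] z [48.7 55. ]
scene white 177 x [-126.9   13.1  100.4] y [-44.2  44.4] z [50.1 69.5]
  return _methods._mean(a, axis=axis, dtype=dtype,
  ret = ret.dtype.type(ret / rcount)
```

>>> apply_moves --commands '[{"linear": [0.017,-0.027,0],"yaw": 0,"claw": 52},{"linear": [0.017,-0.027,0],"yaw": 0,"claw": 52},{"linear": [0.017,-0.027,0],"yaw": 0,"claw": 52},{"linear": [0.017,-0.027,0],"yaw": 0,"claw": 52},{"linear": [0.017,-0.027,0],"yaw": 0,"claw": 52},{"linear": [0,0,0],"yaw": 0,"claw": 52}]'

```text
clock: 9.45
tool_pos: [0.4823, 0.2103, 0.0578]
tool_rot: [1.524, 2.746, -0.001]
ft_force: [-0.7, -4.9, 1.2]
width: 0.0521
finger_force: 1.7
```

```bash
python3 -W ignore -c "
from h import *
meas('push4')"
```

```text
t 9.45 chute xyz [-18.1  -0.1  57.8] yaw err deg -0.15 F chute [ 3.8 -3.2  1.2] w 0.052124535482189774
bar 680 -18.681031403498324 488.2203109840312
top white 103 x [-169.5 -153.1  -60.1] y [-45.7  18.2] z [48.7 54.5]
scene white 163 x [-128.3   52.7   72.5] y [-44.6  43.5] z [50.2 69.5]
```

View pics/push4.png

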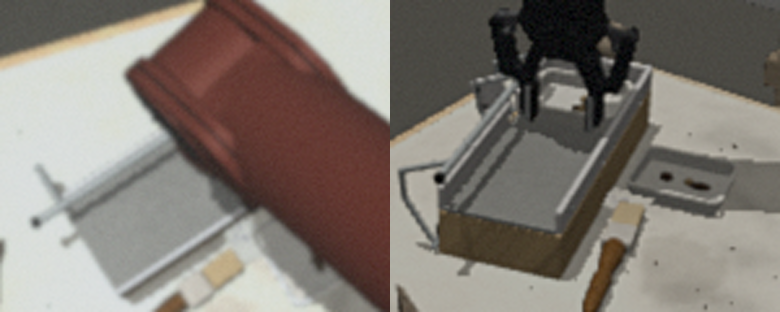

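The dish sits ahead of the fingers (scene-half 570,95) with its leading rim near x=72, and the gate bar is held at the left. About 32 mm remain.

>>> apply_moves --commands '[{"linear": [0.017,-0.027,0],"yaw": 0,"claw": 52},{"linear": [0.017,-0.027,0],"yaw": 0,"claw": 52},{"linear": [0.017,-0.027,0],"yaw": 0,"claw": 52},{"linear": [0.006,-0.01,0],"yaw": 0,"claw": 52},{"linear": [0,0,0],"yaw": 0,"claw": 52}]'

```text
clock: 10.18
tool_pos: [0.4961, 0.1883, 0.0578]
tool_rot: [1.523, 2.747, -0.001]
ft_force: [-2.4, -1.6, 1.4]
width: 0.0524
finger_force: 1.7
```

>>> apply_moves --commands '[{"linear": [0.004,-0.007,0],"yaw": 0,"claw": 52},{"linear": [0,0,0],"yaw": 0,"claw": 52}]'

```text
clock: 10.42
tool_pos: [0.4967, 0.1873, 0.0578]
tool_rot: [-1.522, -2.748, 0.0]
ft_force: [-3.6, -0.1, 1.2]
width: 0.052
finger_force: 1.8
```

```bash
python3 -W ignore -c "
from h import *
meas('push5')"
```

```text
t 10.425 chute xyz [ 9.  -0.2 57.8] yaw err deg -0.04 F chute [-1.8 -3.1  1.2] w 0.05200324620097509
bar 1021 -9.673133938888144 481.70857348357885
top white 100 x [-169.8 -144.4  -26.8] y [-45.7  15.8] z [48.5 55.5]
scene white 164 x [-126.    79.2   98.4] y [-42.6  42.7] z [49.6 69.7]
```

>>> apply_moves --commands '[{"linear": [0.004,-0.007,0],"yaw": 0,"claw": 52},{"linear": [0,0,0],"yaw": 0,"claw": 52}]'

```text
clock: 10.78
tool_pos: [0.4978, 0.1854, 0.0578]
tool_rot: [-1.522, -2.748, 0.0]
ft_force: [-2.6, -0.4, 1.2]
width: 0.0517
finger_force: 1.7
```

>>> apply_moves --commands '[{"linear": [0.004,-0.007,0],"yaw": 0,"claw": 52},{"linear": [0,0,0],"yaw": 0,"claw": 52}]'

```text
clock: 11.02
tool_pos: [0.4989, 0.1834, 0.0578]
tool_rot: [1.522, 2.748, -0.0]
ft_force: [-2.5, -0.3, 0.4]
width: 0.0519
finger_force: 1.6
```

>>> apply_moves --commands '[{"linear": [0.004,-0.007,0],"yaw": 0,"claw": 52},{"linear": [0,0,0],"yaw": 0,"claw": 52}]'

```text
clock: 11.28
tool_pos: [0.4994, 0.1826, 0.0578]
tool_rot: [-1.521, -2.748, -0.001]
ft_force: [-4.0, 3.2, 0.9]
width: 0.0522
finger_force: 4.0
```

>>> apply_moves --commands '[{"linear": [0.004,-0.007,0],"yaw": 0,"claw": 52},{"linear": [0,0,0],"yaw": 0,"claw": 52}]'

```text
clock: 11.52
tool_pos: [0.4995, 0.1824, 0.0578]
tool_rot: [-1.518, -2.747, -0.002]
ft_force: [-8.1, 7.3, 1.5]
width: 0.0523
finger_force: 6.7
```

```bash
python3 -W ignore -c "
from h import *
meas('push6')"
```

```text
t 11.525 chute xyz [14.6 -0.4 57.8] yaw err deg 0.04 F chute [-10.5  -2.9   1.5] w 0.052295560363815885
bar 982 -12.844683448765565 483.8302239918783
top white 93 x [-168.3 -137.7  -22.9] y [-45.8   5.4] z [48.2 54.4]
scene white 166 x [-129.5   82.2  101.6] y [-43.9  43.3] z [50.  69.1]
```

The dish is firmly against the end stop at 10.5 N. I'll back off, close the fingers and slide right so the gate shuts, then lift.

>>> apply_moves --commands '[{"linear": [-0.009,0.014,0],"yaw": 0,"claw": 52},{"linear": [-0.008,0.013,0],"yaw": 0,"claw": 52},{"linear": [0,0,0],"yaw": 0,"claw": 44},{"linear": [0,0,0],"yaw": 0,"claw": 34},{"linear": [0,0,0],"yaw": 0,"claw": 24},{"linear": [0,0,0],"yaw": 0,"claw": 12},{"linear": [0,0,0],"yaw": 0,"claw": 0},{"linear": [0,0,0],"yaw": 0,"claw": 0},{"linear": [-0.018,-0.012,0],"yaw": 0,"claw": 0},{"linear": [-0.018,-0.012,0],"yaw": 0,"claw": 0},{"linear": [-0.018,-0.012,0],"yaw": 0,"claw": 0},{"linear": [0,0,0],"yaw": 0,"claw": 0},{"linear": [0,0,0],"yaw": 0,"claw": 0}]'

```text
clock: 13.25
tool_pos: [0.4832, 0.178, 0.058]
tool_rot: [1.522, 2.748, 0.0]
ft_force: [-0.1, 0.1, 1.0]
width: -0.0
finger_force: 0.0
```

```bash
python3 -W ignore -c "
from h import *
meas('rel')"
```

```text
t 13.25 chute xyz [  9.7 -16.5  58. ] yaw err deg -0.06 F chute [-0.2 -0.1  1. ] w -3.711681849760765e-05
bar 861 -16.872238677203786 469.5814744343667
top white 70 x [-168.  -139.4  -29.6] y [-45.7  24.1] z [48.7 54.7]
scene white 105 x [-138.5   70.   100.2] y [-45.1  43.8] z [49.7 69.9]
```

>>> apply_moves --commands '[{"linear": [0,0,0.06],"yaw": 0,"claw": 0},{"linear": [0,0,0.1],"yaw": 0,"claw": 0},{"linear": [0,0,0.15],"yaw": 0,"claw": 0},{"linear": [0,0,0.2],"yaw": 0,"claw": 0},{"linear": [0,0,0.2],"yaw": 0,"claw": 0},{"linear": [0.04,-0.18,0],"yaw": 0,"claw": 0},{"linear": [0.04,-0.18,0],"yaw": 0,"claw": 0},{"linear": [0.04,-0.18,0],"yaw": 0,"claw": 0},{"linear": [0,-0.2,0],"yaw": 0,"claw": 0},{"linear": [0,-0.2,0],"yaw": 0,"claw": 0},{"linear": [0,-0.2,0],"yaw": 0,"claw": 0},{"linear": [0,0,0],"yaw": 0,"claw": 0},{"linear": [0,0,0],"yaw": 0,"claw": 0}]'

```text
clock: 14.98
tool_pos: [0.5132, -0.1063, 0.2361]
tool_rot: [1.521, 2.748, 0.001]
ft_force: [0.1, 1.1, 0.7]
width: 0.0002
finger_force: 0.0
```

```bash
python3 -W ignore -c "
from h import *
meas('end')"
```

```text
t 14.975 chute xyz [ 266.5 -142.2  236.1] yaw err deg -0.03 F chute [-0.9  0.7  0.7] w 0.0001650253430525272
bar 43 11.164315057721717 86.45865067247804
top white 739 x [ 24.   68.7 101.5] y [-45.7  43.8] z [49.2 70.4]
scene white 217 x [-124.9   77.8  101.6] y [-45.4  43.6] z [50.3 70.3]
```

View pics/end.png

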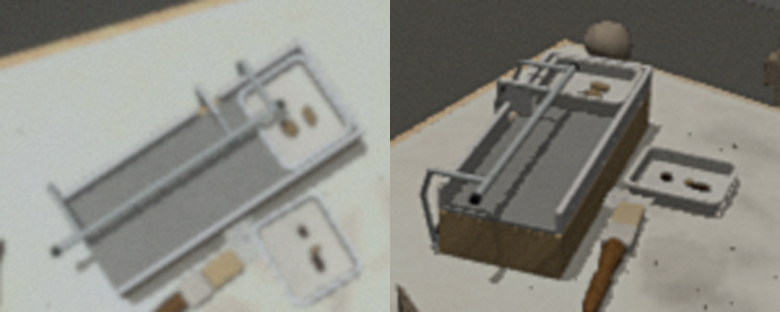

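The dish is home at the end stop (top-half 300,115, spanning x=24 to about 102–105), flat and square. The bar is back at y=11, z=83, so the gate is shut, and the other things haven't moved.

```bash
python3 -c "
from station import close_job
print(close_job())"
```

```text
the job is handed in; nothing more can be done
None
```

I pushed the dish past the held-open gate until it was fully home against the end stop, let the gate close behind it, and handed the job in at about 15 s; no verdict was returned.

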